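Walk a gear selector through its zigzag gate on the test stand

ROBOT

A 6-joint arm with a two-finger parallel gripper is mounted at the origin on the work surface. World frame = base frame: x ahead of the robot, y to its left, z up, the work surface at z = 0. Lengths are in m, angles in degrees, forces in N, time in s.
With the tool pointing down it reaches from about 0.4 to 0.825 m from the base axis. Payload 7 kg.
Tool frame: the origin (TCP) lies midway between the tips of the shut fingers; the grasp point (between the pads) lies 19 mm behind it; z points along the fingers, y is the direction in which the jaws open and shut (so a half turn about z gives the same grasp; the last joint's range is limited). The gripper opens to 88 mm and grips with 3 to 60 N. Pads are 19 mm wide; open, the fingers measure 130 mm over their backs; the gripper's body (78 mm by 193 mm) begins 47 mm behind the grasp point.
Start: joints at [-57.92, 20.546, 0.682, 0, -70.136, -16.507], TCP at [0.181, -0.65, 0.227] pointing down, gripper open.
Joint ranges: [-176.03, 176.03], [-82.01, 121.73], [-58.28, 71.71], [-173.87, 95.51], [-174.79, -0.11], [-173.66, 173.66]. Speed limits (degrees/s): [136.94, 136.94, 172.46, 180, 180, 180].

INTERFACE

Orientations are given as [roll, pitch, yaw] about the fixed x, y, z axes, in that order (R = Rz(yaw) Ry(pitch) Rx(roll)).
In Python, from plant import ctrl gives the robot as it stands.
- The arm moves only by the shell command python3 -m jog 'ROWS' [OPENING]. ROWS is JSON, a list of rows, each an object with "translation": the shift along the tool's x, y, z in units of 0.25 m (1.0 is 0.25 m), a list of three; "spin": the turn about the tool's z in units of 30 degrees (1.0 is 30 degrees). A call has 1 to 12 rows; each row is the pose to reach, as a shift and turn from the pose measured when the call began, along the tool's axes at that moment; what a row does not reach only later rows make up. A row lasts 1/12 s, in which the tool goes at most 41.7 mm and 7.16 degrees, less where a joint would pass 70% of its speed; a pose out of reach is approached as far as the arm can. A call with a number of a shift or a turn outside -1 to 1 is refused whole. A call with a gripper value outside its range is refused whole. OPENING is the finger opening in mm, from 0 to 87.6, set as the call begins (- or left out, the last holds). The fingers move at their own pace and stop on an object; the grip force is fixed at half the most. Time passes only in rows, so rows that repeat a pose let the fingers close. It gives the time, the measured TCP pose, the force and the opening at its end, in the units of the state.
- ctrl.get_obs(): the state, without advancing time (a new reading comes with each control period).
- ctrl.snapshot(name): name is "scene" or "top" or "wrist"; returns a dict with "color" (420x560x3 uint8, red, green, blue), "range_z" (420x560 float32, m along the optical axis (not along the pixel's ray), 0 where there is no reading), "K" (3x3 intrinsics, pixels), "R" (3x3) and "t" (3): a world point X has camera coordinates R X + t; the wrist camera has in their place "tool_from_camera" (4x4, takes a point from camera to tool coordinates, whose origin is the TCP and whose axes are the flange's). Camera axes: x right, y down, z forward; pixel columns grow to the right and rows downward; lengths in m; the calibration is good to about 2 mm. A picture is of the moment at which its call begins: read the wrist's pose just before it.
- ctrl.close_job(): hands the job in, once; it reports no verdict.
The state is a dict: "clock": time; "joint_pos": joint angles; "qvel": joint speeds; "tau": joint torques, N m; "tool_pos": TCP position; "orientation": TCP orientation; "force": force on the tool from outside, world axes, zero at the start; "moment": the same for the moment, N m; "opening": finger opening in m.
Only numpy, scipy, OpenCV 4.12 (cv2) and the standard library are available. Lean on these libraries where they do the work, as an engineer would, in place of code of your own. Each camera call takes 0.05 s, during which the arm holds its last target. There are 200 camera calls.

TASK

A simulator gear selector stands on the bench for its gate check. First lift the orange transport lock out of the gate and put it in the grey tray. Then walk the red-knobbed lever through the zigzag slot: into the middle notch (the short offset lane halfway, nearer the posts), rest it there for about a second, then on to the end of the last lane, where the lock was, and let go; leave the other things on the desk where they are.

Things in the scene. Friction and masses are not known exactly. Their poses are not given: they have to be found in the camera images.
- selector: Fixed gear selector. Origin: centre of the underside of its 210 (x) x 310 (y) x 12 mm steel base plate, on the desk; z up. Its y runs along the gate, roughly away from the robot; its x roughly to the robot's right. Black housing 130 x 170 mm, topped by the aluminium gate plate, 120 (x) x 150 (y) x 12 mm, upper face at z = 130 mm.
- gate (a point): Middle of the gate plate's upper face; axes as the selector's. An 18 mm wide zigzag slot goes through the plate. Its centre line, (x, y) in mm from here: first lane (-11, -36) to (-11, -12), crossing to (11, -12), middle lane (the middle notch) to (11, 12), crossing to (-11, 12), last lane to (-11, 36).
- light_bar (a point): Centre of the underside of an LED light bar, 30 (x) x 300 (y) x 24 mm, that runs along y 209 mm above the gate plate (x = 15, z = 339 mm in the selector's frame) on two 14 mm posts at x = 75, y = +-140 mm. Over the knob it leaves no room for an upright gripper: tilt the tool (about 35 degrees fits), its body leaning to the selector's -x, the open side.
- knob (a point): Centre of the red ball knob, 38 mm across, atop the lever: a 12 mm steel rod on a two-way pivot at (0, 0, 20) mm in the selector's frame, knob centre 180 mm from the pivot. The rod has 3 mm play each way in the slot and stays where it is left (about 1.5 N at the knob moves it). The axes lean with the lever.
- lever_side (a joint): Lean along the gate s, rad: 0 upright, grows as the knob goes to the selector's +y. With f = lever_fore the knob is at x = 180 sin f, y = 180 cos f sin s, z = 20 + 180 cos f cos s mm in the selector's frame. Starts in the first lane at -0.34 to -0.24; the crossings are at -0.115 and 0.115, the end stop of the last lane at about 0.36.
- lever_fore (a joint): Cross lean f, rad: 0 upright, grows as the knob goes to the selector's +x (towards the posts). About -0.105 in the first and last lanes, 0.105 in the middle lane. Rod in the gate plate (mid-thickness, 104 mm over the pivot): x = 104 tan f / cos s, y = 104 tan s mm.
- lock: Loose orange plastic lock, 80 g. Origin: centre of the underside of its 50 x 64 x 6 mm flange, lying on the gate plate at about (-11, 31) mm, axes as the selector's. A 12 x 22 mm rib goes 9 mm down into the last lane. Grip the fin: 40 (x) x 28 (y) mm, 6 to 52 mm above the origin. Lifts straight out; in place, it bars the lever from the last lane.
- tray: Fixed open grey tray, outside 170 (x) x 130 (y) x 35 mm, walls and floor about 4 mm. Origin: centre of its underside. Stands left or right of the selector.
- carton: Loose cardboard carton 140 x 110 x 70 mm, left or right of the selector, opposite to the tray; leave alone. Origin: centre of the underside.
- tumbler: Loose steel tumbler, 72 mm across, 160 mm high, on the far left of the selector; leave alone. Origin: centre of the underside.
- mouse: Loose black computer mouse 105 x 60 x 33 mm, on the far right of the selector; leave alone. Origin: centre of the underside.
Mind the look-alikes: they are no part of the job. Of the things that look like the lock, the smallest one is meant. Of the things that look like the tray, the smaller one is meant.

How it is judged (in metres and radians):
On the way, in this order (a step that is already met when the one before it is completed fails the run):
1. the lock lies in the tray, let go (x of lock in the frame of tray between -0.08 and 0.08 m and y of lock in the frame of tray between -0.06 and 0.06 m and height (world z) of lock below 0.06 m and linear speed of lock below 0.03 m/s and contact force between lock and the fingers below 0.2 N), for 0.2 s.
2. the lever rests in the middle notch for half a second (value of joint lever_fore above 0.05 rad and value of joint lever_side between -0.2 and 0.2 rad and velocity of joint lever_side between -0.1 and 0.1 rad/s), for 0.5 s.
3. the lever is at the end of the last lane (value of joint lever_side above 0.27 rad and value of joint lever_fore below -0.05 rad), for 0.2 s.
At the end, for the whole second after the job is handed in: The lever stands released and still at the end of the last lane (lever_side above 0.27 rad, lever_fore below -0.05 rad) and the lock lies still inside the tray's walls (its origin within 80 mm in x and 60 mm in y of the tray's middle, below 60 mm) (all of step 3 and x of lock in the frame of tray between -0.08 and 0.08 m and y of lock in the frame of tray between -0.06 and 0.06 m and height (world z) of lock below 0.06 m and linear speed of lock below 0.03 m/s and velocity of joint lever_side between -0.05 and 0.05 rad/s); the robot touches nothing.
It fails at once if the carton is moved more than 30 mm (distance of carton from where it was at the start of the episode above 0.03 m).
It fails at once if the tumbler is moved more than 30 mm (distance of tumbler from where it was at the start of the episode above 0.03 m).
It fails at once if the mouse is moved more than 30 mm (distance of mouse from where it was at the start of the episode above 0.03 m).
It also fails if it takes over 69 s, if anything falls off the work surface, if the arm or the gripper's body presses on something with over 40 N, if the wrist force passes 120 N, or if a joint passes its speed limit or range.

## Working session

There is one attempt and no reset: what is moved stays moved. The work goes in short steps, Python scripts to look and compute and a shell command to move; the robot and the scene stay as the last step left them, time stands still between calls to the robot, and variables do not carry over. Pictures are saved under pics/ and viewed, on a budget of 10 in all, crops included, one or two more only if the job needs it, and the job is handed in when it is done.

```bash
ls; mkdir -p pics
cat > h.py <<'E'
import numpy as np, cv2
from plant import ctrl
from scipy.spatial.transform import Rotation as Ro
def pose():
    o=ctrl.get_obs(); return np.array(o['tool_pos']),Ro.from_euler('xyz',o['orientation'],degrees=True).as_matrix(),o
def snap(n,f=None):
    s=ctrl.snapshot(n)
    if f: cv2.imwrite('pics/'+f,s['color'][:,:,::-1]); np.savez('pics/'+f+'.npz',**s)
    return s
def world(s,u,v,r=1,z=None):
    "pixel -> world, from depth or by meeting plane z"
    ray=np.linalg.inv(s['K'])@[u,v,1]; R,t=s['R'],s['t']
    if z is not None:
        d=R.T@ray; c=-R.T@t; return c+d*(z-c[2])/d[2]
    p=s['range_z'][v-r:v+r+1,u-r:u+r+1]; p=p[p>0]
    return R.T@(ray*np.median(p)-t)
E
python3 - <<'E'
from h import *
o=ctrl.get_obs(); print(o)
a=snap('scene','scene.png'); b=snap('top','top.png')
for s in (a,b): print(-s['R'].T@s['t'],s['K'][0,0])
cv2.imwrite('pics/both.png',np.hstack([cv2.resize(x['color'][:,:,::-1],(560,420)) for x in (a,b)])) if 0 else None
E
python3 -m jog --help | head -20
```

```text
pics
{'clock': 0.0, 'joint_pos': array([-5.79201936e+01,  2.05913906e+01,  6.31253763e-01, -1.89347332e-02,
       -7.01339297e+01, -1.65061606e+01]), 'qvel': array([-0.05655346,  0.00279898,  0.00751042,  0.01154841, -0.07414774,
        0.05690444]), 'tau': array([-5.36384887e-04, -5.82721031e+01,  2.93068510e+01,  6.99753553e+00,
        6.93037538e-03, -1.14324419e-04]), 'tool_pos': array([ 0.18104417, -0.64975125,  0.22560776]), 'orientation': array([ 1.79904752e+02, -9.66242710e-03, -1.64432795e+02]), 'force': array([ 0.36894897,  0.66884275, -0.70038891]), 'moment': array([-0.0045976 , -0.01121598, -0.02885958]), 'opening': 0.08744275559278292}
[ 1.37849389 -0.55115556  1.1762501 ] 516.3865057138185
[ 0.42786556 -0.00670631  1.1908582 ] 386.50662368824715invalid input: not JSON, or not a number
```

View pics/scene.png

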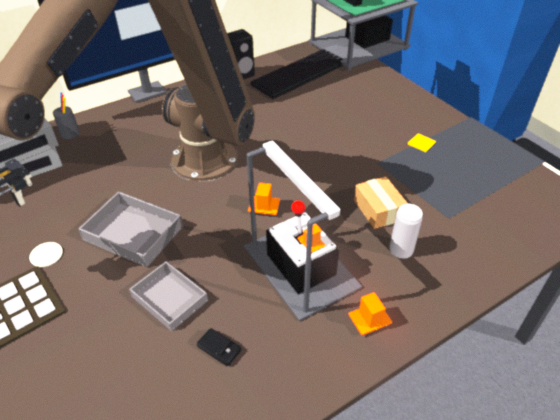

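View pics/top.png

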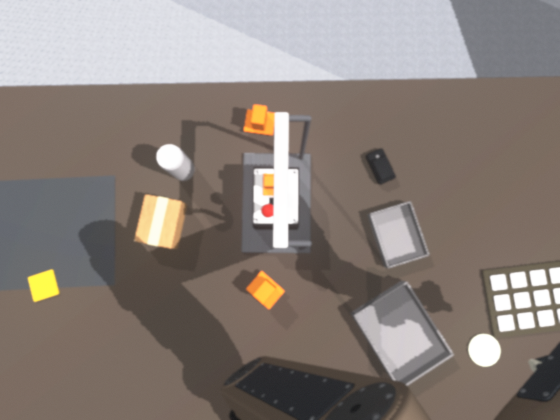

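Scene view: selector at ~(300,250), knob (298,208), small tray (168,295), big tray (130,227). Orange things: (265,200), (312,237) in the gate, (371,313). Top view: gate lock (269,185), look-alikes (259,120) and (265,290); trays at (399,235), small, and (402,335), large; tumbler (173,162), carton (160,221), mouse (380,166). The lock in the gate and the small tray fit the description; I'll measure them and confirm with a crop.

```bash
cat >> h.py <<'E'
def cloud(s,st=1):
    v,u=np.mgrid[0:420:st,0:560:st]; z=s['range_z'][::st,::st]; m=z>0
    P=(np.linalg.inv(s['K'])@np.stack([u[m],v[m],np.ones(m.sum())]))*z[m]
    return (P.T-s['t'])@s['R'], s['color'][::st,::st][m]
E
python3 - <<'E'
from h import *
S=[np.load('pics/%s.png.npz'%n) for n in('scene','top')]
C=[cloud(s) for s in S]; P=np.vstack([c[0] for c in C]); K=np.vstack([c[1] for c in C]).astype(float)
t=S[1]
for n,(u,v) in dict(lock=(269,180),l2=(259,115),l3=(265,287),knob=(267,211),tray=(399,235),bigtray=(402,335),tumb=(173,160),carton=(160,221),bar=(281,150),desk=(320,320)).items(): print(n,world(t,u,v).round(3))
def rect(m,n):
    q=P[m]; r=cv2.minAreaRect((q[:,:2]*1000).astype(np.float32)); print(n,m.sum(),np.round(r,1).tolist() if 0 else r)
c=world(t,276,203,z=.012); print('c',c)
near=(abs(P[:,0]-c[0])<.19)&(abs(P[:,1]-c[1])<.13)
for nm,i in(('scene',0),('top',1)):
    Q=C[i][0]; nn=(abs(Q[:,0]-c[0])<.19)&(abs(Q[:,1]-c[1])<.13)
    for lab,lo,hi in(('base',.008,.017),('gate',.125,.135),('bar',.35,.37)):
        q=Q[(abs(Q[:,0]-c[0])<.25)&(abs(Q[:,1]-c[1])<.13)&(Q[:,2]>lo)&(Q[:,2]<hi)]
        if len(q)>20: print(nm,lab,len(q),cv2.minAreaRect((q[:,:2]*1000).astype(np.float32)),np.median(q,0).round(3))
    tr=world(t,399,235,z=.035)
    q=Q[(abs(Q[:,0]-tr[0])<.12)&(abs(Q[:,1]-tr[1])<.12)&(Q[:,2]>.03)&(Q[:,2]<.04)]
    print(nm,'tray',len(q),cv2.minAreaRect((q[:,:2]*1000).astype(np.float32)))
    L=C[i][1].astype(int); o=(L[:,0]>170)&(L[:,1]>60)&(L[:,1]<140)&(L[:,2]<70)&nn
    q=Q[o&(Q[:,2]>.178)&(Q[:,2]<.187)]
    if len(q)>5: print(nm,'fintop',len(q),cv2.minAreaRect((q[:,:2]*1000).astype(np.float32)),q.mean(0))
    r=(L[:,0]>130)&(L[:,1]<60)&(L[:,2]<60)&nn&(Q[:,2]>.17)
    q=Q[r]; 
    if len(q)>8:
        A=np.c_[2*q,np.ones(len(q))]; s=np.linalg.lstsq(A,(q**2).sum(1),rcond=None)[0]; print(nm,'knob',len(q),q.mean(0),q.max(0),s[:3],np.sqrt(s[3]+s[:3]@s[:3]))
a=cv2.resize(t['color'][90:320,180:330,::-1],None,fx=2.6,fy=2.6,interpolation=cv2.INTER_CUBIC)
b=cv2.resize(S[0]['color'][170:350,220:420,::-1],None,fx=2,fy=3.322,interpolation=cv2.INTER_CUBIC)
b=cv2.resize(S[0]['color'][170:350,220:420,::-1],(400,360),interpolation=cv2.INTER_CUBIC); b=cv2.copyMakeBorder(b,0,a.shape[0]-360,0,0,0)
cv2.imwrite('pics/crop.png',np.hstack([a,b]))
E
```

```text
lock [0.637 0.024 0.184]
l2 [0.853 0.054 0.089]
l3 [0.351 0.042 0.085]
knob [0.551 0.029 0.21 ]
tray [ 0.496 -0.368  0.003]
bigtray [ 0.198 -0.361  0.005]
tumb [0.702 0.286 0.162]
carton [0.545 0.347 0.071]
bar [ 0.666 -0.009  0.365]
desk [ 0.245 -0.118  0.001]
c [0.60065244 0.00872292 0.012     ]
scene base 2528 ((602.277587890625, -1.1242828369140625), (230.79119873046875, 492.0998840332031), 88.585693359375) [ 0.696 -0.048  0.012]
scene gate 1199 ((608.1494140625, -1.8274612426757812), (143.5127410888672, 286.6354064941406), 88.39515686035156) [ 0.602 -0.015  0.13 ]
scene bar 1494 ((603.505615234375, -31.989688873291016), (82.79733276367188, 302.0841979980469), 88.91436767578125) [ 0.625 -0.014  0.362]
scene tray 393 ((496.18267822265625, -356.9352722167969), (175.95486450195312, 133.26687622070312), 15.77255916595459)
scene fintop 6 ((553.2523193359375, -1.7844123840332031), (205.9608917236328, 37.193912506103516), 25.588489532470703) [ 0.54671189 -0.01675901  0.18316436]
scene knob 136 [0.56078983 0.02356673 0.20205039] [0.57604063 0.03979196 0.21411045] [0.55622906 0.02703432 0.19596116] 0.015779674183178157
top base 3036 ((600.2381591796875, 2.0218658447265625), (463.0482482910156, 237.02352905273438), 1.2619268894195557) [0.584 0.035 0.013]
top gate 1119 ((601.6070556640625, 3.6111221313476562), (135.57235717773438, 280.49847412109375), 87.04914855957031) [0.603 0.024 0.131]
top bar 2139 ((602.1070556640625, -30.840160369873047), (80.81512451171875, 297.3761901855469), 88.55941772460938) [ 0.6   -0.008  0.364]
top tray 308 ((498.21771240234375, -356.8320007324219), (169.97865295410156, 132.46707153320312), 16.340675354003906)
```

View pics/crop.png

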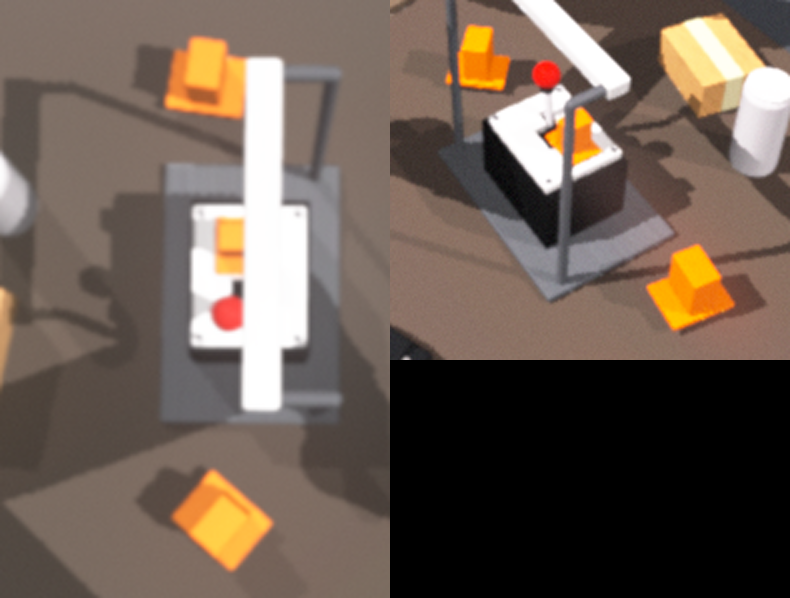

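Confirmed: the gate's orange lock (fin top z 0.184, about 58 mm tall in all) is smaller than the look-alikes (85–89 mm above the desk), and the 170×132 tray is the smaller one. Moves have no tilt command, so I'll test whether reaching past the arm's limit tilts the tool.

```bash
python3 - <<'E'
from h import *
for n in('scene','top'):
    Q=cloud(np.load('pics/%s.png.npz'%n))[0]
    q=Q[(Q[:,2]>.352)&(Q[:,2]<.37)&(abs(Q[:,1]+.009)<.022)&(abs(Q[:,0]-.6)<.16)]
    e=[]
    for x in np.arange(.47,.74,.02):
        y=q[abs(q[:,0]-x)<.01][:,1]; e.append((x,(np.percentile(y,3)+np.percentile(y,97))/2))
    e=np.array(e); f=np.polyfit(e[:,0]-.6,e[:,1],1); print(n,'bar yaw',np.degrees(np.arctan(f[0])),'y at .6',f[1],'x ext',np.percentile(q[:,0],[.5,99.5]))
E
python3 -m jog '[{"translation":[0,-1,0],"spin":0},{"translation":[0,-1,0],"spin":0},{"translation":[0,-1,0],"spin":0},{"translation":[0,-1,0],"spin":0},{"translation":[0,-1,0],"spin":0},{"translation":[0,-1,0],"spin":0},{"translation":[0,-1,0],"spin":0},{"translation":[0,-1,0],"spin":0}]'
python3 -c "
from h import *
p,R,o=pose();print(o['joint_pos'].round(2),R.round(3))"
```

```text
scene bar yaw -1.0634626566602325 y at .6 -0.007979281095053279 x ext [0.45576577 0.75265387]
top bar yaw -1.2147516801604732 y at .6 -0.00591910403817095 x ext [0.45435405 0.75066552]
clock: 0.77
tool_pos: [0.2486, -0.8917, 0.2149]
orientation: [179.3, -0.1, -164.5]
force: [-0.2, 0.9, -1.4]
opening: 0.0878
[-6.250e+01  4.794e+01  4.687e+01 -8.000e-02 -8.960e+01 -1.197e+01] [[-0.963 -0.268 -0.004]
 [-0.268  0.963  0.011]
 [ 0.001  0.012 -1.   ]]
```

```bash
python3 -m jog '[{"translation":[0,-1,0],"spin":0},{"translation":[0,-1,0],"spin":0},{"translation":[0,-1,0],"spin":0},{"translation":[0,-1,0],"spin":0},{"translation":[0,-1,0],"spin":0},{"translation":[0,-1,0],"spin":0},{"translation":[0,-1,0],"spin":0},{"translation":[0,-1,0],"spin":0}]'
python3 -c "
from h import *
p,R,o=pose();print(o['joint_pos'].round(2),R.round(3))"
```

```text
clock: 1.43
tool_pos: [0.2743, -0.9847, 0.174]
orientation: [-178.1, -0.3, -164.5]
force: [0.4, 0.9, -0.0]
opening: 0.0875
[-63.39  62.55  71.7    0.62 -97.33 -10.99] [[-0.963 -0.268  0.005]
 [-0.268  0.963 -0.033]
 [ 0.004 -0.033 -0.999]]
```

```bash
python3 - <<'E'
from h import *
s=np.load('pics/scene.png.npz')
for u,v in((20,135),(40,165),(10,120),(65,125),(62,100),(150,95),(140,85),(45,254),(30,300),(125,195)): print(u,v,world(s,u,v).round(3))
t=np.load('pics/top.png.npz')
for u,v in((484,350),(545,375),(520,270)): print(u,v,world(t,u,v).round(3))
E
python3 -m jog '[{"translation":[0,-1,0],"spin":0},{"translation":[0,-1,0],"spin":0},{"translation":[0,-1,0],"spin":0},{"translation":[0,-1,0],"spin":0}]' | grep -E "clock|orient|tool"
python3 -m jog '[{"translation":[0,-1,-0.4],"spin":0},{"translation":[0,-1,-0.4],"spin":0},{"translation":[0,-1,-0.4],"spin":0},{"translation":[0,-1,-0.4],"spin":0}]'| grep -E "clock|orient|tool"
```

```text
20 135 [ 0.419 -0.536  0.579]
40 165 [-0.239 -0.507  0.035]
10 120 [ 0.419 -0.542  0.616]
65 125 [-0.388 -0.37   0.061]
62 100 [-0.419 -0.347  0.144]
150 95 [-0.485 -0.004  0.013]
140 85 [-0.568 -0.013  0.021]
45 254 [ 0.151 -0.602  0.007]
30 300 [ 0.301 -0.68   0.011]
125 195 [ 0.081 -0.318  0.046]
484 350 [ 0.152 -0.6    0.009]
545 375 [ 0.277 -0.337  0.681]
520 270 [ 0.384 -0.726  0.01 ]
clock: 1.77
tool_pos: [0.2813, -1.0106, 0.1419]
orientation: [-175.7, -0.5, -164.5]
clock: 2.1
tool_pos: [0.284, -1.02, 0.1667]
orientation: [-173.2, -0.7, -164.5]
```

```bash
python3 -m jog '[{"translation":[1,-0.4,-0.3],"spin":0},{"translation":[1,-0.4,-0.3],"spin":0},{"translation":[1,-0.4,-0.3],"spin":0},{"translation":[1,-0.4,-0.3],"spin":0},{"translation":[1,-0.4,-0.3],"spin":0},{"translation":[1,-0.4,-0.3],"spin":0},{"translation":[1,-0.4,-0.3],"spin":0}]' | grep -E "clock|orient|tool"
python3 -m jog '[{"translation":[0.2,-1,-0.5],"spin":0},{"translation":[0.2,-1,-0.5],"spin":0},{"translation":[0.2,-1,-0.5],"spin":0},{"translation":[0.2,-1,-0.5],"spin":0}]'| grep -E "clock|orient|tool"
python3 -c "
from h import *
p,R,o=pose();print(o['joint_pos'].round(2),R.round(3))"
```

```text
clock: 2.68
tool_pos: [0.0903, -1.0556, 0.2071]
orientation: [-171.0, -1.3, -164.7]
clock: 3.02
tool_pos: [0.0927, -1.0588, 0.2426]
orientation: [-168.6, -2.0, -164.7]
[-73.85  59.26  71.69   2.08 -91.06  -0.38] [[-0.964 -0.266  0.02 ]
 [-0.264  0.944 -0.2  ]
 [ 0.034 -0.198 -0.98 ]]
```

```bash
for i in 1; do
python3 -m jog '[{"translation":[0.1,-1,-0.1],"spin":0},{"translation":[0.1,-1,-0.1],"spin":0},{"translation":[0.1,-1,-0.1],"spin":0}]' | grep -E "clock|orient|tool"
python3 -m jog '[{"translation":[0.1,-1,-0.1],"spin":0},{"translation":[0.1,-1,-0.1],"spin":0},{"translation":[0.1,-1,-0.1],"spin":0}]' | grep -E "clock|orient|tool"
python3 -m jog '[{"translation":[0.1,-1,0.3],"spin":0},{"translation":[0.1,-1,0.3],"spin":0}]' | grep -E "clock|orient|tool"
python3 -m jog '[{"translation":[0.1,-1,0.3],"spin":0},{"translation":[0.1,-1,0.3],"spin":0}]' | grep -E "clock|orient|tool"
done
python3 -c "
from h import *
p,R,o=pose();print(o['joint_pos'].round(2),R.round(3))"
```

```text
clock: 3.27
tool_pos: [0.1045, -1.0766, 0.2386]
orientation: [-166.3, -2.6, -164.7]
clock: 3.52
tool_pos: [0.1145, -1.0925, 0.2388]
orientation: [-164.0, -3.2, -164.8]
clock: 3.68
tool_pos: [0.1219, -1.116, 0.2186]
orientation: [-161.9, -3.7, -165.0]
clock: 3.85
tool_pos: [0.1292, -1.1379, 0.1978]
orientation: [-159.8, -4.2, -165.1]
[-72.25  63.37  71.61   5.07 -78.27  -2.28] [[-0.964 -0.266  0.022]
 [-0.256  0.901 -0.351]
 [ 0.074 -0.344 -0.936]]
```

```bash
python3 -m jog '[{"translation":[0.1,-1,-0.3],"spin":0},{"translation":[0.1,-1,-0.3],"spin":0}]' | grep -E "clock|orient|tool"
python3 -m jog '[{"translation":[0.1,-1,0],"spin":0},{"translation":[0.1,-1,0],"spin":0}]' | grep -E "clock|orient|tool"
python3 -m jog '[{"translation":[0.1,-1,0],"spin":0},{"translation":[0.1,-1,0],"spin":0}]' | grep -E "clock|orient|tool"
python3 -m jog '[{"translation":[0.1,-1,0.1],"spin":0},{"translation":[0.1,-1,0.1],"spin":0}]' | grep -E "clock|orient|tool"
python3 -m jog '[{"translation":[0.1,-1,0.2],"spin":0},{"translation":[0.1,-1,0.2],"spin":0}]' | grep -E "clock|orient|tool"
python3 -m jog '[{"translation":[0.1,-1,0.2],"spin":0},{"translation":[0.1,-1,0.2],"spin":0}]' | grep -E "clock|orient|tool"
python3 -c "
from h import *
p,R,o=pose();print(o['joint_pos'].round(2),R.round(3))"
```

```text
clock: 4.02
tool_pos: [0.1349, -1.1427, 0.2229]
orientation: [-157.9, -4.8, -165.3]
clock: 4.18
tool_pos: [0.1411, -1.1553, 0.2381]
orientation: [-155.3, -5.4, -165.6]
clock: 4.35
tool_pos: [0.1473, -1.168, 0.2489]
orientation: [-152.9, -5.9, -165.8]
clock: 4.52
tool_pos: [0.1531, -1.1819, 0.2565]
orientation: [-150.5, -6.4, -166.1]
clock: 4.68
tool_pos: [0.1586, -1.1969, 0.2592]
orientation: [-148.2, -6.8, -166.4]
clock: 4.85
tool_pos: [0.1638, -1.2103, 0.2643]
orientation: [-146.0, -7.3, -166.7]
[-70.43  63.06  71.68  10.45 -65.47  -5.52] [[-0.965 -0.26   0.027]
 [-0.229  0.79  -0.568]
 [ 0.127 -0.555 -0.822]]
```

The arm can be tilted this way: the lean is now 34.7°, to within 4° of the selector's −x. Next I'll spin the jaws to lie along the gate and carry the tool over.

```bash
cat >> h.py <<'E'
def sel():  # selector frame in world
    a=np.radians(-91.13); R=np.array([[np.cos(a),-np.sin(a),0],[np.sin(a),np.cos(a),0],[0,0,1]])
    return R, np.array([.603,.0080,0])
def S2W(p): R,t=sel(); return R@np.array(p)/1000+t
def plan(*targets,spin=0):
    "print shifts (tool units) from here to world targets, and the spin for jaws along gate y"
    p,R,o=pose()
    for T in targets: print(np.round(T,3),'->',np.round(R.T@(np.array(T)-p)/.25,3))
    a=sel()[0][:,1]; x,y=R[:,0]@a,R[:,1]@a
    th=np.degrees(np.arctan2(-x,y)); th=(th+90)%180-90
    print('spin units',round(th/30,3),'tcp',p.round(4),'tz in sel',(sel()[0].T@R[:,2]).round(3),'force',o['force'].round(1),'q',o['joint_pos'].round(1),'open',round(o['opening'],4))
E
python3 -c "
from h import *
p,R,o=pose()
plan(p+[.05,.17,.1],[.35,-.55,.45])"
```

```text
[ 0.214 -1.04   0.364] -> [-0.298  0.264 -0.71 ]
[ 0.35 -0.55  0.45] -> [-1.229  1.482 -2.092]
spin units -2.466 tcp [ 0.1638 -1.2103  0.2643] tz in sel [ 0.568  0.038 -0.822] force [-0.   0.1 -0.6] q [-70.4  63.1  71.7  10.5 -65.5  -5.5] open 0.0879
```

```bash
python3 -m jog '[{"translation":[-0.3,0.26,-0.7],"spin":-0.9},{"translation":[-0.3,0.26,-0.7],"spin":-0.9},{"translation":[-0.4,0.5,-0.9],"spin":-0.9},{"translation":[-0.5,0.6,-1],"spin":-0.9},{"translation":[-0.5,0.6,-1],"spin":-0.9},{"translation":[-0.6,0.7,-1],"spin":-0.9},{"translation":[-0.6,0.7,-1],"spin":-0.9}]'
python3 -c "
from h import *
plan([.35,-.55,.45])"
```

```text
clock: 5.43
tool_pos: [0.2346, -0.9585, 0.3478]
orientation: [-151.9, -21.4, -142.9]
force: [1.2, -0.3, 0.8]
opening: 0.0876
[ 0.35 -0.55  0.45] -> [-1.112  0.492 -1.254]
spin units -1.568 tcp [ 0.2346 -0.9585  0.3478] tz in sel [ 0.569  0.038 -0.822] force [ 1.2 -0.3  0.8] q [-60.   29.   11.8  22.3 -43.4   0.2] open 0.0876
```

```bash
python3 -m jog '[{"translation":[-0.85,0.4,-1],"spin":-0.9},{"translation":[-0.85,0.4,-1],"spin":-0.9},{"translation":[-0.85,0.4,-1],"spin":-0.9},{"translation":[-0.85,0.4,-1],"spin":-0.9},{"translation":[-0.85,0.4,-1],"spin":-0.9},{"translation":[-0.85,0.4,-1],"spin":-0.9},{"translation":[-0.85,0.4,-1],"spin":-0.9},{"translation":[-0.85,0.4,-1],"spin":-0.9}]'
python3 -c "
from h import *
plan([.36,-.3,.47],[.40,.0,.5])"
```

```text
clock: 6.1
tool_pos: [0.3147, -0.6464, 0.4302]
orientation: [-164.7, -31.6, -114.9]
force: [1.6, 0.2, 1.0]
opening: 0.0878
[ 0.36 -0.3   0.47] -> [-1.051  0.184 -0.916]
[0.4 0.  0.5] -> [-1.973  0.344 -1.694]
spin units -0.67 tcp [ 0.3147 -0.6464  0.4302] tz in sel [ 0.569  0.038 -0.821] force [1.6 0.2 1. ] q [-37.2   3.  -17.3  34.2 -51.1  -0.8] open 0.0878
```

```bash
python3 -m jog '[{"translation":[-1,0.17,-0.86],"spin":-0.67},{"translation":[-1,0.17,-0.86],"spin":-0.67},{"translation":[-1,0.17,-0.86],"spin":-0.67},{"translation":[-1,0.17,-0.86],"spin":-0.67},{"translation":[-1,0.17,-0.86],"spin":-0.67},{"translation":[-1,0.17,-0.86],"spin":-0.67},{"translation":[-1,0.17,-0.86],"spin":-0.67},{"translation":[-1,0.17,-0.86],"spin":-0.67}]'
python3 -c "
from h import *
plan([.40,.0,.5],[.5,.15,.5],S2W([-160,31,340]))"
```

```text
clock: 6.77
tool_pos: [0.3571, -0.3188, 0.4672]
orientation: [-177.7, -34.7, -91.3]
force: [1.7, 1.3, -0.4]
opening: 0.0876
[0.4 0.  0.5] -> [-0.976 -0.177 -0.83 ]
[0.5  0.15 0.5 ] -> [-1.476 -0.577 -1.161]
[0.637 0.167 0.34 ] -> [-1.908 -1.104 -0.66 ]
spin units -0.004 tcp [ 0.3571 -0.3188  0.4672] tz in sel [ 0.57   0.039 -0.821] force [ 1.7  1.3 -0.4] q [  9.2 -14.5 -28.3  34.9 -82.3 -16.4] open 0.0876
```

```bash
python3 -m jog '[{"translation":[-0.97,-0.18,-0.83],"spin":0},{"translation":[-0.97,-0.18,-0.83],"spin":0},{"translation":[-0.97,-0.18,-0.83],"spin":0},{"translation":[-0.97,-0.18,-0.83],"spin":0},{"translation":[-0.97,-0.18,-0.83],"spin":0},{"translation":[-0.97,-0.18,-0.83],"spin":0},{"translation":[-0.97,-0.18,-0.83],"spin":0},{"translation":[-0.97,-0.18,-0.83],"spin":0}]'
python3 -c "
from h import *
plan([.5,.15,.5],S2W([-160,31,340]))"
```

```text
clock: 7.43
tool_pos: [0.4003, 0.0013, 0.5019]
orientation: [-177.7, -34.7, -91.2]
force: [0.6, -0.6, 0.7]
opening: 0.0878
[0.5  0.15 0.5 ] -> [-0.5   -0.399 -0.321]
[0.637 0.167 0.34 ] -> [-0.931 -0.926  0.181]
spin units -0.003 tcp [0.4003 0.0013 0.5019] tz in sel [ 0.569  0.04  -0.822] force [ 0.6 -0.6  0.7] q [  52.4   -5.7  -13.1   23.  -109.   -50.5] open 0.0878
```

```bash
python3 -m jog '[{"translation":[-0.5,-0.4,-0.32],"spin":0},{"translation":[-0.5,-0.4,-0.32],"spin":0},{"translation":[-0.5,-0.4,-0.32],"spin":0},{"translation":[-0.5,-0.4,-0.32],"spin":0},{"translation":[-0.93,-0.93,0.18],"spin":0},{"translation":[-0.93,-0.93,0.18],"spin":0},{"translation":[-0.93,-0.93,0.18],"spin":0},{"translation":[-0.93,-0.93,0.18],"spin":0},{"translation":[-0.93,-0.93,0.18],"spin":0},{"translation":[-0.93,-0.93,0.18],"spin":0}]' 60
python3 - <<'E'
from h import *
p,R,o=pose()
s=snap('wrist','w1.png')
A=s['tool_from_camera']; print(A.round(3))
Rc=R@A[:3,:3]; tc=R@A[:3,3]+p
s=dict(s); s['R']=Rc.T; s['t']=-Rc.T@tc
Q,C=cloud(s); C=C.astype(int); Rs,ts=sel(); L=(Q-ts)@Rs*1000
o=(C[:,0]>150)&(C[:,1]>50)&(C[:,1]<150)&(C[:,2]<80)&(abs(L[:,0])<60)&(abs(L[:,1])<80)
for lo,hi in((177,187),(132,141)):
    q=L[o&(L[:,2]>lo)&(L[:,2]<hi)]
    if len(q)>10: print(lo,len(q),np.percentile(q,[2,98],0).round(1).tolist(),cv2.minAreaRect(q[:,:2].astype(np.float32)))
k=(C[:,0]>120)&(C[:,1]<50)&(C[:,2]<60)&(L[:,2]>170)&(abs(L[:,0])<80)
q=L[k]; print('knob',len(q)); 
if len(q)>20:
    a=np.linalg.lstsq(np.c_[2*q,np.ones(len(q))],(q**2).sum(1),rcond=None)[0]; print(a[:3],np.sqrt(a[3]+a[:3]@a[:3]))
plan(S2W([-91,26,279]),S2W([-6,32,156]))
E
```

```text
clock: 8.27
tool_pos: [0.639, 0.1666, 0.3339]
orientation: [-178.2, -35.0, -91.0]
force: [-1.6, -0.1, -2.0]
opening: 0.0601
[[-0.001 -0.967 -0.257  0.068]
 [ 1.    -0.001 -0.001 -0.001]
 [ 0.    -0.257  0.967 -0.158]
 [ 0.     0.     0.     1.   ]]
177 102 [[-33.9, 17.5, 177.1], [-15.8, 45.2, 182.9]] ((-24.454145431518555, 31.288236618041992), (19.8461856842041, 27.96588706970215), 1.0990796089172363)
132 375 [[-38.3, 1.5, 133.7], [9.8, 59.2, 139.1]] ((-13.910460472106934, 31.16351318359375), (60.71946334838867, 49.57466506958008), 89.98751068115234)
knob 418
[-21.96382267 -49.82073372 192.17059711] 18.33974805131612
[0.631 0.098 0.279] -> [0.095 0.038 0.338]
[0.635 0.013 0.156] -> [0.092 0.033 0.936]
spin units 0.002 tcp [0.6387 0.1665 0.3347] tz in sel [ 0.573  0.033 -0.819] force [ 0.3 -0.6 -2.2] q [ 44.9  25.3   3.3  25.  -93.2 -49.7] open 0.0601
```

View pics/w1.png

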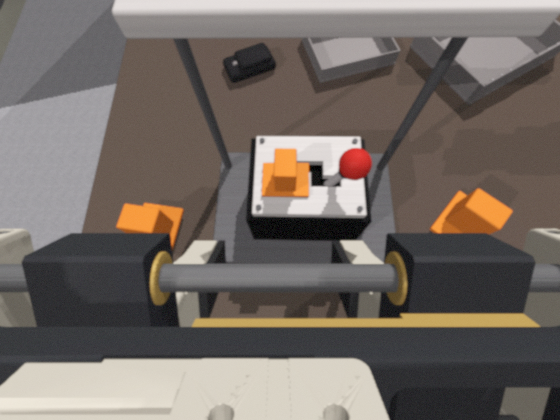

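```bash
python3 -m jog '[{"translation":[0.085,0.035,0.15],"spin":0},{"translation":[0.085,0.035,0.3],"spin":0},{"translation":[0.085,0.033,0.45],"spin":0},{"translation":[0.085,0.033,0.6],"spin":0},{"translation":[0.085,0.033,0.7],"spin":0},{"translation":[0.085,0.033,0.8],"spin":0},{"translation":[0.085,0.033,0.87],"spin":0},{"translation":[0.085,0.033,0.93],"spin":0},{"translation":[0.085,0.033,0.93],"spin":0}]'
python3 -c "
from h import *
plan(S2W([-8,32,156]))"
```

```text
clock: 9.07
tool_pos: [0.6336, 0.0137, 0.1559]
orientation: [-178.3, -35.1, -91.1]
force: [-0.5, 0.1, -0.5]
opening: 0.0599
[0.635 0.015 0.156] -> [-0.005 -0.006 -0.004]
spin units 0.0 tcp [0.6336 0.0137 0.1559] tz in sel [ 0.574  0.03  -0.818] force [-0.5  0.1 -0.5] q [ 34.3  25.7 -22.1  31.9 -66.5 -54.3] open 0.0599
```

```bash
python3 -m jog '[{"translation":[0,0,0],"spin":0},{"translation":[0,0,0],"spin":0},{"translation":[0,0,0],"spin":0},{"translation":[0,0,0],"spin":0},{"translation":[0,0,0],"spin":0},{"translation":[0,0,0],"spin":0}]' 18
python3 -m jog '[{"translation":[0.035,-0.002,-0.05],"spin":0},{"translation":[0.07,-0.003,-0.1],"spin":0},{"translation":[0.137,-0.006,-0.197],"spin":0},{"translation":[0.137,-0.006,-0.197],"spin":0}]'
python3 -c "
from h import *
p,R,o=pose()
plan(p+[0,.15,.12],[.637,.25,.38],[.42,.15,.5],[.40,.0,.5],[.36,-.3,.45],[.497,-.357,.2])"
```

```text
clock: 9.57
tool_pos: [0.6339, 0.0142, 0.1567]
orientation: [-178.2, -35.1, -91.1]
force: [-1.8, 1.5, 2.9]
opening: 0.0281
clock: 9.9
tool_pos: [0.6359, 0.0156, 0.2216]
orientation: [-177.8, -34.9, -91.3]
force: [1.0, 1.4, 0.6]
opening: 0.0278
[0.636 0.166 0.342] -> [-0.217 -0.015 -0.737]
[0.637 0.25  0.38 ] -> [-0.406 -0.024 -1.056]
[0.42 0.15 0.5 ] -> [ 0.213  0.829 -1.242]
[0.4 0.  0.5] -> [ 0.706  0.908 -0.9  ]
[ 0.36 -0.3   0.45] -> [ 1.578  1.074 -0.053]
[ 0.497 -0.357  0.2  ] -> [1.182 0.557 0.911]
spin units -0.004 tcp [0.6359 0.0156 0.2216] tz in sel [ 0.572  0.037 -0.819] force [1.  1.4 0.6] q [ 34.7  22.4 -17.6  30.5 -72.9 -50.4] open 0.0278
```

```bash
python3 -m jog '[{"translation":[-0.05,-0.005,-0.17],"spin":0},{"translation":[-0.1,-0.01,-0.34],"spin":0},{"translation":[-0.15,-0.01,-0.5],"spin":0},{"translation":[-0.2,-0.015,-0.65],"spin":0},{"translation":[-0.217,-0.015,-0.73],"spin":0}]'
python3 -c "
from h import *
plan([.6,.16,.5],[.56,.0,.51],[.497,-.15,.5],[.497,-.32,.40],[.497,-.357,.2])"
```

```text
clock: 10.32
tool_pos: [0.6363, 0.1676, 0.3423]
orientation: [-177.7, -34.8, -91.3]
force: [1.4, -0.4, -0.8]
opening: 0.0277
[0.6  0.16 0.5 ] -> [ 0.388  0.124 -0.504]
[0.56 0.   0.51] -> [ 0.939  0.283 -0.175]
[ 0.497 -0.15   0.5  ] -> [1.413 0.537 0.194]
[ 0.497 -0.32   0.4  ] -> [1.742 0.551 0.91 ]
[ 0.497 -0.357  0.2  ] -> [1.407 0.578 1.651]
spin units -0.004 tcp [0.6363 0.1676 0.3423] tz in sel [ 0.571  0.039 -0.82 ] force [ 1.4 -0.4 -0.8] q [ 45.2  24.7   3.4  25.  -93.5 -49.8] open 0.0277
```

```bash
python3 -m jog '[{"translation":[0.1,0.03,-0.13],"spin":0},{"translation":[0.2,0.06,-0.26],"spin":0},{"translation":[0.3,0.09,-0.4],"spin":0},{"translation":[0.39,0.124,-0.5],"spin":0},{"translation":[0.45,0.15,-0.46],"spin":0},{"translation":[0.6,0.19,-0.38],"spin":0},{"translation":[0.75,0.23,-0.29],"spin":0},{"translation":[0.9,0.28,-0.18],"spin":0},{"translation":[0.94,0.28,-0.175],"spin":0}]'
python3 -c "
from h import *
plan([.497,-.15,.5],[.497,-.32,.40],[.497,-.357,.2])"
```

```text
clock: 11.07
tool_pos: [0.5587, -0.0035, 0.5105]
orientation: [-177.7, -34.8, -91.3]
force: [-0.0, 1.2, 0.1]
opening: 0.028
[ 0.497 -0.15   0.5  ] -> [0.462 0.248 0.362]
[ 0.497 -0.32   0.4  ] -> [0.792 0.261 1.079]
[ 0.497 -0.357  0.2  ] -> [0.457 0.288 1.82 ]
spin units -0.005 tcp [ 0.5587 -0.0035  0.5105] tz in sel [ 0.57   0.039 -0.821] force [-0.   1.2  0.1] q [  37.8    8.8    0.9   28.6 -102.3  -37.3] open 0.028
```

```bash
python3 -m jog '[{"translation":[0.12,0.06,0.09],"spin":0},{"translation":[0.23,0.12,0.18],"spin":0},{"translation":[0.35,0.18,0.27],"spin":0},{"translation":[0.46,0.25,0.36],"spin":0},{"translation":[0.54,0.25,0.5],"spin":0},{"translation":[0.61,0.26,0.65],"spin":0},{"translation":[0.68,0.26,0.8],"spin":0},{"translation":[0.75,0.26,0.95],"spin":0},{"translation":[0.77,0.26,1],"spin":0}]'
python3 - <<'E'
from h import *
p,R,o=pose()
s=dict(snap('wrist','w2.png')); A=s['tool_from_camera']
Rc=R@A[:3,:3]; s['R']=Rc.T; s['t']=-Rc.T@(R@A[:3,3]+p)
Q,C=cloud(s); m=(Q[:,2]>.031)&(Q[:,2]<.039)&(abs(Q[:,0]-.497)<.12)&(abs(Q[:,1]+.357)<.12)
print(m.sum(),cv2.minAreaRect((Q[m][:,:2]*1000).astype(np.float32)))
plan([.497,-.34,.2],[.497,-.347,.06])
E
```

```text
clock: 11.82
tool_pos: [0.4945, -0.3071, 0.4097]
orientation: [-177.9, -34.7, -91.3]
force: [-0.4, 0.1, -1.2]
opening: 0.0277
97 ((491.949951171875, -354.3763732910156), (210.5264129638672, 28.032306671142578), 55.5395622253418)
[ 0.497 -0.34   0.2  ] -> [-0.369  0.013  0.762]
[ 0.497 -0.347  0.06 ] -> [-0.665  0.029  1.238]
spin units -0.006 tcp [ 0.4944 -0.3073  0.4092] tz in sel [ 0.569  0.033 -0.821] force [-0.5 -0.7 -2.7] q [  7.5  -0.  -23.5  36.2 -73.8 -20.9] open 0.0279
```

View pics/w2.png

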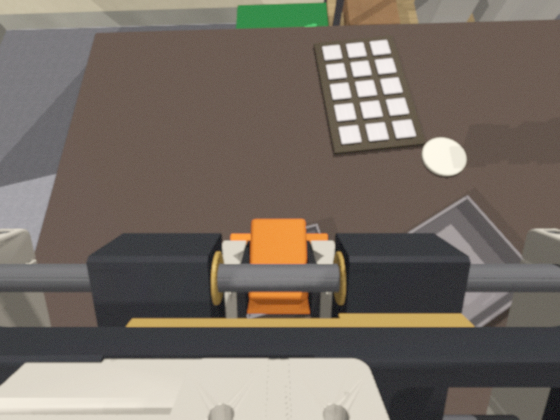

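```bash
python3 -c "
from h import *
plan([.497,-.36,.2],[.497,-.362,.10],[.497,-.362,.047])"
python3 -m jog '[{"translation":[-0.06,0.01,0.14],"spin":0},{"translation":[-0.12,0.01,0.28],"spin":0},{"translation":[-0.18,0.01,0.42],"spin":0},{"translation":[-0.24,0.01,0.56],"spin":0},{"translation":[-0.3,0.01,0.7],"spin":0},{"translation":[-0.31,0.01,0.79],"spin":0},{"translation":[-0.31,0.01,0.8],"spin":0}]'
python3 -c "
from h import *
plan([.497,-.362,.10],[.497,-.362,.047])"
```

```text
[ 0.497 -0.36   0.2  ] -> [-0.303  0.013  0.808]
[ 0.497 -0.362  0.1  ] -> [-0.525  0.024  1.141]
[ 0.497 -0.362  0.047] -> [-0.645  0.03   1.315]
spin units -0.006 tcp [ 0.4944 -0.3073  0.4092] tz in sel [ 0.569  0.033 -0.821] force [-0.5 -0.7 -2.7] q [  7.5  -0.  -23.5  36.2 -73.8 -20.9] open 0.0279
clock: 12.45
tool_pos: [0.4951, -0.3581, 0.1963]
orientation: [-178.5, -34.7, -91.2]
force: [-0.2, -0.6, -0.6]
opening: 0.0277
[ 0.497 -0.362  0.1  ] -> [-0.206  0.001  0.326]
[ 0.497 -0.362  0.047] -> [-0.327  0.005  0.5  ]
spin units -0.001 tcp [ 0.4951 -0.3581  0.1963] tz in sel [ 0.569  0.026 -0.822] force [-0.2 -0.6 -0.6] q [ -2.7   9.6 -44.1  51.4 -46.6 -37.8] open 0.0277
```

```bash
python3 -m jog '[{"translation":[-0.08,0,0.12],"spin":0},{"translation":[-0.15,0,0.24],"spin":0},{"translation":[-0.21,0,0.33],"spin":0},{"translation":[-0.26,0.003,0.4],"spin":0},{"translation":[-0.3,0.005,0.46],"spin":0},{"translation":[-0.327,0.005,0.5],"spin":0},{"translation":[-0.327,0.005,0.5],"spin":0}]'
python3 -c "
from h import *
plan([.497,-.362,.043])"
```

```text
clock: 13.03
tool_pos: [0.4973, -0.3624, 0.0463]
orientation: [-178.6, -34.7, -91.1]
force: [0.6, -0.8, -0.6]
opening: 0.0274
[ 0.497 -0.362  0.043] -> [-0.009  0.002  0.01 ]
spin units 0.001 tcp [ 0.4973 -0.3624  0.0463] tz in sel [ 0.569  0.026 -0.822] force [ 0.6 -0.8 -0.6] q [-15.   21.  -55.   85.6 -33.3 -67. ] open 0.0274
```

```bash
python3 -m jog '[{"translation":[0,0,0],"spin":0},{"translation":[0,0,0],"spin":0},{"translation":[0,0,0],"spin":0},{"translation":[0,0,0],"spin":0},{"translation":[0,0,0],"spin":0},{"translation":[0,0,0],"spin":0}]' 60
python3 -m jog '[{"translation":[0,0,-0.05],"spin":0},{"translation":[0.03,0,-0.15],"spin":0},{"translation":[0.1,0,-0.3],"spin":0},{"translation":[0.17,0,-0.45],"spin":0},{"translation":[0.24,0,-0.6],"spin":0},{"translation":[0.31,0,-0.75],"spin":0},{"translation":[0.37,0,-0.9],"spin":0},{"translation":[0.4,0,-1],"spin":0},{"translation":[0.4,0,-1],"spin":0}]'
python3 - <<'E'
from h import *
s=snap('top','t2.png'); 
for uv in((398,232),(399,225),(392,235)): print(uv,world(s,*uv).round(3))
C=s['color'].astype(int); o=(C[:,:,0]>170)&(C[:,:,1]>60)&(C[:,:,1]<150)&(C[:,:,2]<80); v,u=np.nonzero(o&(np.mgrid[0:420,0:560][1]>350)); print(len(u),u.mean() if len(u) else 0,v.mean() if len(u) else 0, [world(s,int(u.mean()),int(v.mean()))] if len(u) else 0)
cv2.imwrite('pics/t2c.png',cv2.resize(s['color'][90:290,220:480,::-1],None,fx=2.5,fy=2.5,interpolation=cv2.INTER_CUBIC))
plan([.5,-.15,.5],[.45,0,.5])
E
```

```text
clock: 13.53
tool_pos: [0.4978, -0.3623, 0.047]
orientation: [-178.5, -34.7, -91.1]
force: [-0.1, -0.3, 0.1]
opening: 0.0584
clock: 14.28
tool_pos: [0.495, -0.3005, 0.3157]
orientation: [-177.8, -34.7, -91.4]
force: [0.4, 0.0, -0.1]
opening: 0.0598
(398, 232) [ 0.472 -0.209  0.521]
(399, 225) [ 0.483 -0.209  0.528]
(392, 235) [ 0.466 -0.193  0.539]
23 402.0869565217391 238.65217391304347 [array([ 0.48610456, -0.37077933,  0.02093435])]
[ 0.5  -0.15  0.5 ] -> [-0.07  -0.044 -0.959]
[0.45 0.   0.5 ] -> [-0.559  0.157 -1.305]
spin units -0.003 tcp [ 0.4939 -0.3008  0.3126] tz in sel [ 0.569  0.033 -0.822] force [-0.5 -0.4 -1.4] q [  7.5   2.4 -33.9  39.3 -63.6 -29.3] open 0.0599
```

View pics/t2c.png

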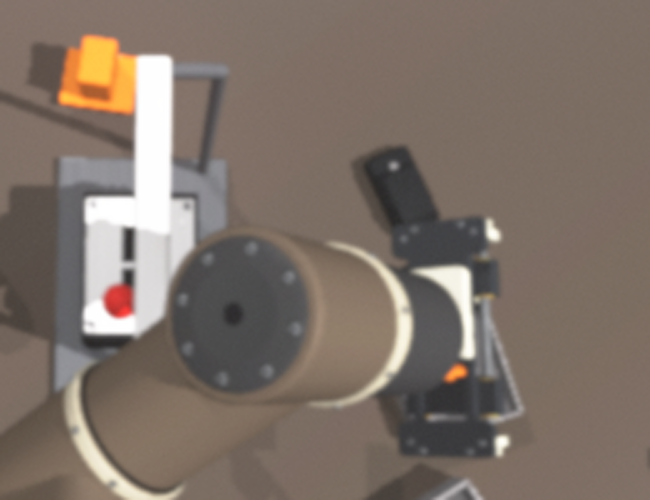

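```bash
python3 -m jog '[{"translation":[-0.01,-0.01,-0.16],"spin":0},{"translation":[-0.02,-0.01,-0.32],"spin":0},{"translation":[-0.03,-0.02,-0.48],"spin":0},{"translation":[-0.05,-0.03,-0.64],"spin":0},{"translation":[-0.06,-0.04,-0.8],"spin":0},{"translation":[-0.07,-0.04,-0.95],"spin":0},{"translation":[-0.07,-0.04,-0.96],"spin":0}]'
python3 -c "
from h import *
plan([.56,0,.51],[.56,.16,.5],S2W([-97,-54,299]))"
```

```text
clock: 14.92
tool_pos: [0.5005, -0.1474, 0.5044]
orientation: [-177.6, -34.7, -91.3]
force: [0.6, -1.2, 0.9]
opening: 0.0598
[0.56 0.   0.51] -> [-0.477 -0.239 -0.347]
[0.56 0.16 0.5 ] -> [-1.026 -0.237 -0.679]
[0.551 0.106 0.299] -> [-1.305 -0.174  0.104]
spin units -0.006 tcp [ 0.5005 -0.1474  0.5044] tz in sel [ 0.568  0.039 -0.822] force [ 0.6 -1.2  0.9] q [ 27.2  -0.7 -11.1  31.4 -94.8 -29.4] open 0.0598
```

```bash
python3 -m jog '[{"translation":[-0.12,-0.06,-0.09],"spin":0},{"translation":[-0.24,-0.12,-0.17],"spin":0},{"translation":[-0.36,-0.18,-0.26],"spin":0},{"translation":[-0.48,-0.24,-0.35],"spin":0},{"translation":[-0.61,-0.24,-0.43],"spin":0},{"translation":[-0.75,-0.24,-0.51],"spin":0},{"translation":[-0.88,-0.24,-0.59],"spin":0},{"translation":[-1,-0.24,-0.67],"spin":0},{"translation":[-1,-0.24,-0.67],"spin":0}]' 62
python3 - <<'E'
from h import *
plan(S2W([-97,-54,299]),S2W([-13,-49,177]))
s=snap('top','t3.png')
C=s['color'].astype(int); o=(C[:,:,0]>170)&(C[:,:,1]>60)&(C[:,:,1]<150)&(C[:,:,2]<80); v,u=np.nonzero(o&(np.mgrid[0:420,0:560][1]>350)); print(len(u),np.mean(u),np.mean(v))
P=np.array([world(s,a,b,0) for a,b in zip(u,v) if s['range_z'][b,a]>0]); print(P.min(0),P.max(0),P.mean(0))
cv2.imwrite('pics/t3c.png',cv2.resize(s['color'][100:300,220:480,::-1],None,fx=2.5,fy=2.5,interpolation=cv2.INTER_CUBIC))
E
```

```text
clock: 15.67
tool_pos: [0.5613, 0.1588, 0.4982]
orientation: [-177.9, -34.9, -91.0]
force: [0.2, -0.9, -2.2]
opening: 0.0621
[0.551 0.106 0.299] -> [-0.282  0.066  0.773]
[0.554 0.022 0.177] -> [-0.286  0.068  1.365]
spin units 0.004 tcp [0.5613 0.1588 0.4982] tz in sel [ 0.572  0.038 -0.82 ] force [ 0.2 -0.9 -2.2] q [  49.4   16.8   11.1   24.6 -109.5  -46.7] open 0.0621
68 392.5147058823529 230.5441176470588
[ 0.48879784 -0.35457436  0.01415659] [ 0.52938864 -0.33399673  0.06723051] [ 0.50836175 -0.33966821  0.03307302]
```

View pics/t3c.png

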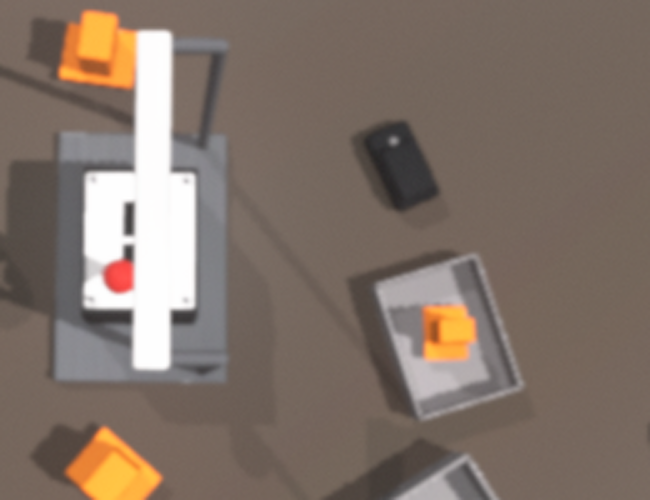

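The lock lies in the middle of the small tray, at about (445,332) in the crop; the mouse and tumbler area look unchanged. The knob is at (120,275). Next I'll go down to the knob.

```bash
python3 -m jog '[{"translation":[-0.05,0.01,0.13],"spin":0},{"translation":[-0.1,0.02,0.26],"spin":0},{"translation":[-0.15,0.04,0.4],"spin":0},{"translation":[-0.2,0.05,0.53],"spin":0},{"translation":[-0.25,0.06,0.67],"spin":0},{"translation":[-0.28,0.066,0.77],"spin":0},{"translation":[-0.28,0.066,0.77],"spin":0}]'
python3 - <<'E'
from h import *
plan(S2W([-13,-49,177]))
p,R,o=pose()
s=dict(snap('wrist')); A=s['tool_from_camera']
Rc=R@A[:3,:3]; s['R']=Rc.T; s['t']=-Rc.T@(R@A[:3,3]+p)
Q,C=cloud(s); C=C.astype(int); Rs,ts=sel(); L=(Q-ts)@Rs*1000
k=(C[:,0]>120)&(C[:,1]<50)&(C[:,2]<60)&(L[:,2]>170)&(abs(L[:,0])<80); q=L[k]
a=np.linalg.lstsq(np.c_[2*q,np.ones(len(q))],(q**2).sum(1),rcond=None)[0]; print('knob',len(q),a[:3],np.sqrt(a[3]+a[:3]@a[:3]))
E
```

```text
clock: 16.3
tool_pos: [0.548, 0.1002, 0.2953]
orientation: [-178.4, -35.2, -90.9]
force: [-1.1, -0.4, -1.5]
opening: 0.0618
[0.554 0.022 0.177] -> [-0.017 -0.015  0.568]
spin units 0.006 tcp [0.548  0.1002 0.2953] tz in sel [ 0.575  0.03  -0.817] force [-1.1 -0.4 -1.5] q [ 46.6  16.  -15.2  24.2 -85.6 -54.7] open 0.0618
knob 621 [-21.79260058 -49.83327556 192.5541158 ] 18.209154871696644
```

```bash
python3 -m jog '[{"translation":[-0.015,-0.015,0.13],"spin":0},{"translation":[-0.017,-0.015,0.26],"spin":0},{"translation":[-0.017,-0.015,0.38],"spin":0},{"translation":[-0.017,-0.015,0.48],"spin":0},{"translation":[-0.017,-0.015,0.54],"spin":0},{"translation":[-0.017,-0.015,0.567],"spin":0},{"translation":[-0.017,-0.015,0.567],"spin":0}]'
python3 -m jog '[{"translation":[0,0,0],"spin":0},{"translation":[0,0,0],"spin":0},{"translation":[0,0,0],"spin":0},{"translation":[0,0,0],"spin":0},{"translation":[0,0,0],"spin":0}]' 30
python3 - <<'E'
from h import *
p,R,o=pose(); Rs,ts=sel()
g=(Rs.T@(p-ts))*1000; print('tcp sel',g, 'grasp pt sel', g-19*(Rs.T@R[:,2]))
def kn(f,s): return np.array([180*np.sin(f),180*np.cos(f)*np.sin(s),20+180*np.cos(f)*np.cos(s)])
k0=kn(-.105,-.283)
for f,s in((-.105,-.2),(-.105,-.115),(0,-.115),(.105,-.115),(.105,0)):
    print(f,s,(R.T@Rs@(kn(f,s)-k0)/250).round(3))
plan()
E
```

```text
clock: 16.93
tool_pos: [0.5571, 0.0232, 0.181]
orientation: [-178.1, -35.1, -91.0]
force: [-0.1, -0.5, -0.3]
opening: 0.062
clock: 17.35
tool_pos: [0.557, 0.0235, 0.1817]
orientation: [-178.1, -35.1, -91.0]
force: [-2.9, 0.5, 3.1]
opening: 0.0363
tcp sel [-14.58413765 -46.26220886 181.67936336] grasp pt sel [-25.50298766 -46.90367256 197.21536151]
-0.105 -0.2 [ 0.008 -0.058 -0.01 ]
-0.105 -0.115 [ 0.014 -0.118 -0.015]
0 -0.115 [ 0.078 -0.116  0.025]
0.105 -0.115 [ 0.137 -0.115  0.071]
0.105 0 [ 0.14  -0.198  0.07 ]
spin units 0.002 tcp [0.557  0.0235 0.1817] tz in sel [ 0.575  0.034 -0.818] force [-2.9  0.5  3.1] q [ 39.9  18.7 -28.8  29.3 -68.7 -57.6] open 0.0363
```

```bash
python3 -m jog '[{"translation":[0,0,0],"spin":0},{"translation":[0,0,0.01],"spin":0},{"translation":[0,0.003,0.026],"spin":0},{"translation":[0,0.003,0.026],"spin":0},{"translation":[0,0.003,0.026],"spin":0}]' 52
python3 -m jog '[{"translation":[0,0,0],"spin":0},{"translation":[0,0,0],"spin":0},{"translation":[0,0,0],"spin":0},{"translation":[0,0,0],"spin":0},{"translation":[0,0,0],"spin":0}]' 30
python3 - <<'E'
from h import *
p,R,o=pose(); Rs,ts=sel()
g=(Rs.T@(p-ts))*1000; print('grasp pt sel', g-19*(Rs.T@R[:,2]))
plan()
E
```

```text
clock: 17.77
tool_pos: [0.5562, 0.0194, 0.176]
orientation: [-178.2, -35.1, -91.0]
force: [-0.4, 0.1, 0.3]
opening: 0.0518
clock: 18.18
tool_pos: [0.5563, 0.0195, 0.1761]
orientation: [-178.1, -35.1, -91.0]
force: [-0.8, -0.2, -0.0]
opening: 0.0363
grasp pt sel [-21.47470164 -47.57512269 191.58245837]
spin units 0.003 tcp [0.5563 0.0195 0.1761] tz in sel [ 0.575  0.033 -0.817] force [-0.8 -0.2 -0. ] q [ 39.6  18.8 -29.5  29.6 -67.8 -57.8] open 0.0363
```

```bash
python3 -m jog '[{"translation":[0.004,-0.03,-0.004],"spin":0},{"translation":[0.007,-0.06,-0.008],"spin":0},{"translation":[0.01,-0.09,-0.012],"spin":0},{"translation":[0.013,-0.108,-0.014],"spin":0},{"translation":[0.013,-0.108,-0.014],"spin":0},{"translation":[0.013,-0.108,-0.014],"spin":0}]'
cat >> h.py <<'E'
def kn(f,s): return np.array([180*np.sin(f)-2.5,180*np.cos(f)*np.sin(s),20+180*np.cos(f)*np.cos(s)])
def lev(*fs):
    p,R,o=pose(); Rs,ts=sel(); g=Rs.T@(p-ts)*1000-19*(Rs.T@R[:,2]); 
    print('grasp',g.round(1),'f',round(np.arcsin((g[0]+2.5)/180),3),'s',round(np.arctan2(g[1],g[2]-20),3),'len',np.linalg.norm(g-[-2.5,0,20]).round(1),'F sel',(Rs.T@o['force']).round(1),'open',round(o['opening'],4))
    for f,s in fs: print(f,s,(R.T@Rs@(kn(f,s)-g)/250).round(3))
E
python3 -c "
from h import *
lev((0,-.115),(.105,-.115),(.105,0))"
```

```text
clock: 18.68
tool_pos: [0.5825, 0.0181, 0.1819]
orientation: [-178.3, -35.2, -91.0]
force: [-5.1, 0.1, 4.9]
opening: 0.0366
grasp [-20.6 -21.3 197.4] f -0.101 s -0.119 len 179.6 F sel [ 0.  -5.1  4.9] open 0.0366
0 -0.115 [ 0.063 -0.001  0.037]
0.105 -0.115 [ 0.122 -0.     0.084]
0.105 0 [ 0.125 -0.082  0.083]
```

```bash
python3 -m jog '[{"translation":[0.03,0,0.018],"spin":0},{"translation":[0.063,0,0.037],"spin":0},{"translation":[0.09,0,0.06],"spin":0},{"translation":[0.122,0,0.084],"spin":0},{"translation":[0.122,0,0.084],"spin":0},{"translation":[0.122,0,0.084],"spin":0}]'
python3 -c "
from h import *
lev((.105,-.115),(.105,0))"
```

```text
clock: 19.18
tool_pos: [0.5825, -0.0196, 0.1822]
orientation: [-178.2, -35.2, -91.1]
force: [-0.1, -0.1, -2.9]
opening: 0.0366
grasp [ 17.1 -20.5 197.7] f 0.109 s -0.115 len 180.0 F sel [ 0.2 -0.1 -2.9] open 0.0366
0.105 -0.115 [-0.002 -0.    -0.002]
0.105 0 [ 0.001 -0.082 -0.003]
```

Crossing done with low forces. Now I'll go to the middle of the notch, rest over a second, and look.

```bash
python3 -m jog '[{"translation":[0,-0.02,0],"spin":0},{"translation":[0.001,-0.04,-0.001],"spin":0},{"translation":[0.001,-0.06,-0.002],"spin":0},{"translation":[0.001,-0.08,-0.003],"spin":0},{"translation":[0.001,-0.08,-0.003],"spin":0},{"translation":[0.001,-0.08,-0.003],"spin":0}]'
python3 -m jog '[{"translation":[0,0,0],"spin":0},{"translation":[0,0,0],"spin":0},{"translation":[0,0,0],"spin":0},{"translation":[0,0,0],"spin":0},{"translation":[0,0,0],"spin":0},{"translation":[0,0,0],"spin":0},{"translation":[0,0,0],"spin":0},{"translation":[0,0,0],"spin":0},{"translation":[0,0,0],"spin":0},{"translation":[0,0,0],"spin":0},{"translation":[0,0,0],"spin":0},{"translation":[0,0,0],"spin":0}]'
python3 - <<'E'
from h import *
lev((.105,.115),(0,.115),(-.105,.115))
s=snap('wrist','w3.png'); cv2.imwrite('pics/w3c.png',cv2.resize(s['color'][60:320,140:460,::-1],None,fx=2,fy=2))
E
```

```text
clock: 19.68
tool_pos: [0.602, -0.0201, 0.1835]
orientation: [-178.3, -35.3, -91.1]
force: [-5.3, -0.5, 3.1]
opening: 0.0364
clock: 20.68
tool_pos: [0.602, -0.0201, 0.1835]
orientation: [-178.3, -35.3, -91.1]
force: [-4.8, -1.1, 2.9]
opening: 0.0367
grasp [ 17.1  -1.  199. ] f 0.109 s -0.005 len 180.1 F sel [ 1.2 -4.8  2.9] open 0.0367
0.105 0.115 [-0.005 -0.086  0.005]
0 0.115 [-0.064 -0.088 -0.042]
-0.105 0.115 [-0.128 -0.088 -0.083]
```

View pics/w3c.png

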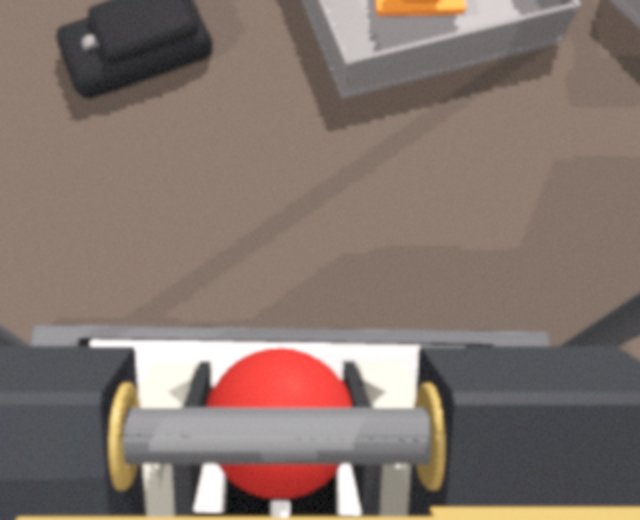

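The knob is firmly between the pads at about (280,425), and the lever rested in the notch for over a second (f 0.109, s −0.005). On to the next crossing.

```bash
python3 -m jog '[{"translation":[-0.002,-0.03,0.001],"spin":0},{"translation":[-0.003,-0.06,0.003],"spin":0},{"translation":[-0.005,-0.086,0.005],"spin":0},{"translation":[-0.005,-0.087,0.005],"spin":0},{"translation":[-0.005,-0.087,0.005],"spin":0}]'
python3 -m jog '[{"translation":[-0.03,-0.001,-0.023],"spin":0},{"translation":[-0.06,-0.001,-0.046],"spin":0},{"translation":[-0.09,-0.001,-0.067],"spin":0},{"translation":[-0.123,-0.001,-0.087],"spin":0},{"translation":[-0.123,-0.001,-0.087],"spin":0},{"translation":[-0.123,-0.001,-0.087],"spin":0}]'
python3 - <<'E'
from h import *
lev((-.105,.115),(-.105,.23),(-.105,.34))
E
```

```text
clock: 21.15
tool_pos: [0.6241, -0.0198, 0.1822]
orientation: [-178.3, -35.3, -91.1]
force: [-2.8, -1.2, 3.2]
opening: 0.0368
clock: 21.65
tool_pos: [0.6251, 0.0193, 0.182]
orientation: [-178.3, -35.3, -91.0]
force: [-0.7, 0.4, -0.4]
opening: 0.0362
grasp [-22.7  21.2 197.5] f -0.112 s 0.119 len 179.9 F sel [-0.4 -0.7 -0.4] open 0.0362
-0.105 0.115 [0.005 0.003 0.002]
-0.105 0.23 [-0.003 -0.078  0.016]
-0.105 0.34 [-0.016 -0.153  0.037]
```

```bash
python3 -m jog '[{"translation":[0.003,-0.03,0.006],"spin":0},{"translation":[-0.001,-0.06,0.012],"spin":0},{"translation":[-0.005,-0.09,0.019],"spin":0},{"translation":[-0.01,-0.12,0.028],"spin":0},{"translation":[-0.016,-0.153,0.037],"spin":0},{"translation":[-0.016,-0.153,0.037],"spin":0},{"translation":[-0.016,-0.153,0.037],"spin":0}]'
python3 - <<'E'
from h import *
lev((-.105,.34))
E
```

```text
clock: 22.23
tool_pos: [0.6635, 0.017, 0.173]
orientation: [-178.3, -35.3, -91.0]
force: [-2.7, 0.7, 2.3]
opening: 0.0366
grasp [-21.1  59.7 188.5] f -0.104 s 0.341 len 179.7 F sel [-0.6 -2.7  2.3] open 0.0366
-0.105 0.34 [-0.     0.    -0.001]
```

```bash
python3 -m jog '[{"translation":[0,0,0],"spin":0},{"translation":[0,0,0],"spin":0},{"translation":[0,0,0],"spin":0},{"translation":[0,0,0],"spin":0},{"translation":[0,0,0],"spin":0}]' 58
python3 -m jog '[{"translation":[0,0,-0.05],"spin":0},{"translation":[0,0,-0.15],"spin":0},{"translation":[0,0,-0.3],"spin":0},{"translation":[0,0,-0.45],"spin":0},{"translation":[0,0,-0.6],"spin":0},{"translation":[0,0,-0.7],"spin":0},{"translation":[0,0,-0.7],"spin":0},{"translation":[0,0,-0.7],"spin":0}]'
python3 - <<'E'
from h import *
p,R,o=pose()
s=dict(snap('wrist','w4.png')); A=s['tool_from_camera']
Rc=R@A[:3,:3]; s['R']=Rc.T; s['t']=-Rc.T@(R@A[:3,3]+p)
Q,C=cloud(s); C=C.astype(int); Rs,ts=sel(); L=(Q-ts)@Rs*1000
k=(C[:,0]>120)&(C[:,1]<50)&(C[:,2]<60)&(L[:,2]>165)&(abs(L[:,0])<80); q=L[k]
a=np.linalg.lstsq(np.c_[2*q,np.ones(len(q))],(q**2).sum(1),rcond=None)[0]; print('knob',len(q),a[:3],np.sqrt(a[3]+a[:3]@a[:3]),'s',np.arctan2(a[1],a[2]-20),'f',np.arcsin((a[0]+2.5)/180))
plan()
E
```

```text
clock: 22.65
tool_pos: [0.6637, 0.0171, 0.173]
orientation: [-178.3, -35.3, -91.1]
force: [-0.6, -0.7, 0.2]
opening: 0.0572
clock: 23.32
tool_pos: [0.6605, 0.1199, 0.3175]
orientation: [-178.1, -35.1, -91.1]
force: [0.3, 0.5, -1.2]
opening: 0.0582
knob 486 [-22.68183456  59.88569496 188.90123384] 18.289809287991048 s 0.34073177667609544 f -0.11235755838894966
spin units 0.003 tcp [0.66   0.1189 0.3161] tz in sel [ 0.576  0.032 -0.817] force [ 0.2 -0.4 -0. ] q [ 40.8  25.3   0.3  26.7 -89.  -47.5] open 0.0582
```

View pics/w4.png

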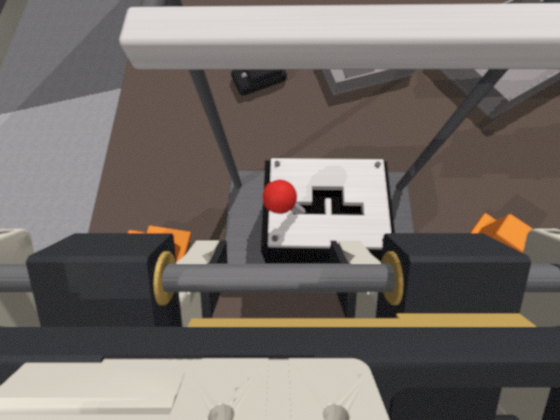

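The lever stands free at the end of the last lane (knob at (280,197), s ≈ 0.341, f ≈ −0.112). The arm is clear, so I'm handing in.

```bash
python3 -c "
from plant import ctrl
print(ctrl.close_job())"
```

```text
the job is handed in; nothing more can be done
None
```

The gate check is done and handed in. It took about 23 s of robot time against the 69 s limit. The hand-in gives no verdict, so the results below are my own measurements.

- **Tilt:** The moves have no tilt command, so I pushed the arm past its reach limit until the tool leaned about 35° towards the open side. I used that one tilt for both grasps.
- **Lock:** I lifted it straight out and let it go in the small grey tray. The top view afterwards showed it lying near the tray's middle.
- **Lever:** I walked it through the zigzag with forces of about 7 N or less. It rested just over 1 s in the middle notch (lever_fore about 0.11, lever_side about 0), then went to the end of the last lane, where I let go.
- **Last check:** The wrist picture put the free knob at lever_side about 0.34 and lever_fore about −0.11, with the gripper well clear.
- **Disagreement:** The camera put the lock and knob about 2–3 mm to the selector's −x side of my fitted pose, within calibration error, and I corrected for it.
- **Regrip:** The first grip on the knob sat about 6 mm short, so I opened, went deeper and gripped again before moving the lever.
- **Other things on the desk:** The mouse looked unchanged in the later pictures. I did not re-measure the carton, the tumbler or the mouse at the end, and the arm's path did not go near the carton or the tumbler.

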